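# Lay the bending form across the drying stand

### The arm

A 6-joint arm with a two-finger parallel gripper is mounted at the origin on a cart in front of the work surface, level with it; the furniture and walls round the work are solid. World frame = base frame: x ahead of the robot, y to its left, z up, the work surface at z = 0. Lengths are in m, angles in degrees, forces in N, time in s.
With the tool pointing down it reaches from about 0.375 to 0.9 m from the base axis. Payload 3.1 kg.
Tool frame: the origin (TCP) lies on the centre line of the jaws, within the pads' length; the fingertips stand 25 mm ahead of it and the grasp point (between the pads) lies 6 mm ahead of it; y points along the fingers, x is the direction in which the jaws open and shut, and the axes are right-handed (so a half turn about y gives the same grasp; the last joint's range is limited). The gripper opens to 87 mm and grips with 3 to 60 N. Pads are 19 mm wide; open, the fingers measure 117 mm over their backs; the gripper's body (75 mm by 190 mm) begins 51 mm behind the grasp point.
Start: joints at [-87.405, 30.224, 82.088, -0, 67.689, -10.227], TCP at [0.139, -0.609, 0.248] pointing down, gripper open.
Joint ranges: [-176.69, 176.69], [-43.24, 126.21], [12.49, 139.97], [-82, 262], [0, 151.66], [-163.58, 163.58]. Speed limits (degrees/s): [159.86, 159.86, 180, 180, 180, 180].

### API

Orientations are given as a 3x3 rotation matrix whose columns are the frame's x, y, z axes.
In Python, from rig import * gives the robot as it stands.
- The arm moves only by the tool play_rows, never from a script. Its argument "commands" is a list of rows, each a list of 2 entries, a list of its own where there are three numbers: the shift along the world's x, y, z in m, then the turn, a rotation vector about the world's x, y, z in rad. A call has 1 to 10 rows; each row is the pose to reach, as a shift and turn from the pose commanded when the call began; what a row does not reach only later rows make up. A row lasts 1/8 s, in which the tool goes at most 62.5 mm and 10.7 degrees, less where a joint would pass 70% of its speed; a pose out of reach is approached as far as the arm can. A call with a gripper value outside its range is refused whole. "gripper" is the finger opening in m, from 0 to 0.087, set as the call begins (left out, the last holds). The fingers move at their own pace and stop on an object; the grip force is fixed at half the most. Time passes only in rows, so rows that repeat a pose let the fingers close. It gives the time, the measured TCP pose, the force and the opening at its end, in the units of the state.
- read_state(): the state, without advancing time (a new reading comes with each control period).
- capture(name): name is "scene" or "top"; returns a dict with "frame" (480x640x3 uint8, red, green, blue), "depth" (480x640 float32, m along the optical axis (not along the pixel's ray), 0 where there is no reading), "mtx" (3x3 intrinsics, pixels), "cam_to_world" (4x4, takes a point from camera to world coordinates). Camera axes: x right, y down, z forward; pixel columns grow to the right and rows downward; lengths in m; the calibration is good to about 2 mm. A picture is of the moment at which its call begins.
- hand_in(): hands the job in, once; it reports no verdict.
The state is a dict: "time_s": time; "joint_positions": joint angles; "qvel": joint speeds; "tau": joint torques, N m; "position": TCP position; "tcp_rot": TCP orientation; "force": force on the tool from outside, world axes, zero at the start; "moment": the same for the moment, N m; "opening": opening from 0.0 (shut) to 1.0 (fully open).
Only numpy, scipy, OpenCV 4.12 (cv2) and the standard library are available. Lean on these libraries where they do the work, as an engineer would, in place of code of your own. Each camera call takes 0.05 s, during which the arm holds its last target. There are 200 camera calls.

### The job

Lay the long pale wooden bending form on the small drying stand so that air can get all round it: flat across both steel rods, square to them and centred on the stand. Set it down on the rods and let go rather than dropping it, and leave the maple offcut and the cork block where they lie.

Things in the scene. Friction and masses are not known exactly. Their poses are not given: they have to be found in the camera images.
- form_center (a point): Centre of the bending form: a long, pale solid wooden bar with rounded ends, 35 mm wide (its x), 160 mm long (its y), 18 mm high (its z, up), about 70 g, lying flat on the bench. The point is at its middle, 9 mm above its underside; it balances there. Loose.
- stand_top (a point): Middle of the fixed drying stand, between its two rods, level with their upper side (74 mm over the bench). Wooden foot board 150 x 190 mm (x, y), top 17 mm over the bench; two level round steel rods, 8 mm thick, run along y, 160 mm long, at x = -50 and +50 mm from this point, open space between and below. The form's y should lie along this x, either way round.
- maple_center (a point): Bystander: centre of a maple offcut, a short pale wooden block 44 x 76 x 28 mm (x, y, z), loose on the bench; leave it.
- cork_center (a point): Bystander: centre of a brown cork sanding block 45 x 70 x 30 mm (x, y, z), loose on the bench; leave it.

How it is judged (in metres and radians):
At the end, for the whole second after the job is handed in: The bending form rests flat on both rods of the stand, its centre within 20 mm of the stand's middle along the stand's x and along its y, its length within 0.2 rad (11 degrees) of square to the rods, tilted less than 0.1 rad, its centre 4 to 14 mm above the rods' upper side, released and at rest (x of form_center in the frame of stand_top between -0.02 and 0.02 m and y of form_center in the frame of stand_top between -0.02 and 0.02 m and z of form_center in the frame of stand_top between 0.004 and 0.014 m and angle between the y axis of form_center and the x axis of stand_top, either way round below 0.2 rad and angle between form_center's own z axis and vertical below 0.1 rad and contact force between form and stand above 0.1 N and linear speed of form below 0.02 m/s and angular speed of form below 0.2 rad/s); the robot touches nothing.
It fails at once if the form is dropped or thrown (moves faster than 0.5 m/s with no finger on it) (linear speed of form above 0.5 m/s and contact force between form and the fingers below 0.05 N).
It fails at once if the maple offcut is moved more than 25 mm (distance of maple_center from where it was at the start of the episode above 0.025 m).
It fails at once if the cork block is moved more than 25 mm (distance of cork_center from where it was at the start of the episode above 0.025 m).
It also fails if it takes over 38 s, if anything falls off the work surface, if the arm or the gripper's body presses on something with over 40 N, if the wrist force passes 120 N, or if a joint passes its speed limit or range.

## Working session

There is one attempt and no reset: what is moved stays moved. The work goes in short steps, Python scripts to look and compute and a tool call to move; the robot and the scene stay as the last step left them, time stands still between calls to the robot, and variables do not carry over. Pictures are saved under pics/ and viewed, about 8 in all and at most 12, crops included, and the job is handed in when it is done.

Besides the shell and the picture viewer there is one more tool, called as a command line: name --argument value ..., lists and objects as JSON in quotes. play_rows: Moves the arm, as the interface text tells. Its arguments: {"type":"object","properties":{"commands":{"type":"array"},"gripper":{"type":"number"}},"required":["commands"]}

```bash
mkdir -p pics; ls
python3 - <<'E'
from rig import *
import cv2,numpy as np
for n in("scene","top"):
    c=capture(n); np.savez(f"{n}0.npz",**c); cv2.imwrite(f"pics/{n}0.png",c["frame"][:,:,::-1]); print(n,c["mtx"].round(1).tolist(),c["cam_to_world"].round(3).tolist())
s=read_state();print(s)
E
```

```text
pics
scene [[557.9, 0.0, 322.2], [0.0, 557.9, 247.1], [0.0, 0.0, 1.0]] [[-0.861, -0.211, 0.462, 0.124], [-0.508, 0.385, -0.771, 0.707], [-0.016, -0.899, -0.439, 0.463], [0.0, 0.0, 0.0, 1.0]]
top [[475.8, 0.0, 321.3], [0.0, 475.8, 239.4], [0.0, 0.0, 1.0]] [[-0.01, -0.991, 0.135, 0.41], [-1.0, 0.011, 0.007, 0.027], [-0.008, -0.135, -0.991, 0.918], [0.0, 0.0, 0.0, 1.0]]
{'time_s': 0.1, 'joint_positions': array([-8.74052059e+01,  3.02748819e+01,  8.21479606e+01,  1.95477183e-04,
        6.76899865e+01, -1.02246715e+01]), 'qvel': array([-0.02734755, -0.06511778, -0.14116714, -0.11370385, -0.01187423,
        0.03503061]), 'tau': array([ 2.16507301e-04, -4.40986204e+01, -1.77150947e+01,  6.35189423e-02,
        5.33880189e-02, -4.51941708e-05]), 'position': array([ 0.13870461, -0.60879506,  0.24666214]), 'tcp_rot': array([[ 2.21878433e-01, -8.59985398e-05,  9.75074332e-01],
       [-9.75072411e-01,  1.96735859e-03,  2.21878170e-01],
       [-1.93740206e-03, -9.99998061e-01,  3.52659638e-04]]), 'force': array([-0.4541805 ,  0.31441504,  0.64280222]), 'moment': array([0.02851461, 0.0011433 , 0.01173706]), 'opening': 1.0015621871965705}
```

View pics/scene0.png

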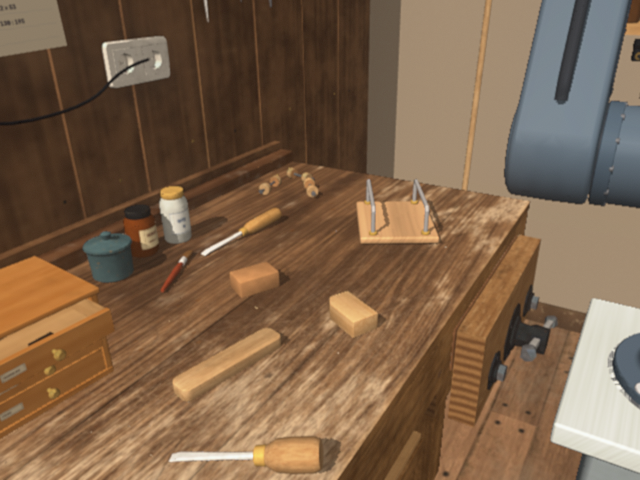

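View pics/top0.png

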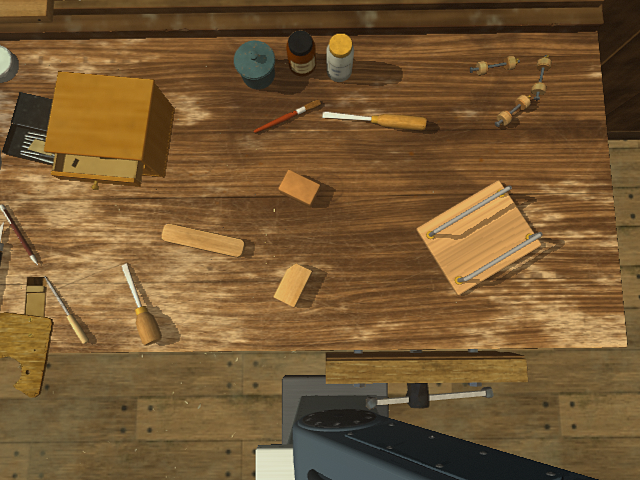

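The scene view shows the form at about (228,364), the cork at (254,279), the maple at (353,313) and the stand at (397,215). In the top view these are (203,240), (299,187), (293,285) and (480,237), in the same order. I'll look closer at the form and stand.

Run:
```python
import cv2,numpy as np
t=np.load("top0.npz")["frame"][:,:,::-1]; s=np.load("scene0.npz")["frame"][:,:,::-1]
def crop(im,x,y,w,h,k): return cv2.resize(im[y:y+h,x:x+w],None,fx=k,fy=k,interpolation=cv2.INTER_CUBIC)
# left col top cam, right col scene
a=np.hstack([crop(t,150,210,100,75,4),crop(s,170,320,120,90,10/3)])
b=np.hstack([crop(t,410,172,140,130,20/7)[:300],crop(s,345,170,100,75,4)])
b=cv2.copyMakeBorder(b,0,max(0,300-b.shape[0]),0,0,0)
print(a.shape,b.shape)
im=np.vstack([a[:, :800],b[:300,:800]]); cv2.imwrite("pics/crops.png",im)
```

```text
(300, 800, 3) (300, 800, 3)
```

View pics/crops.png

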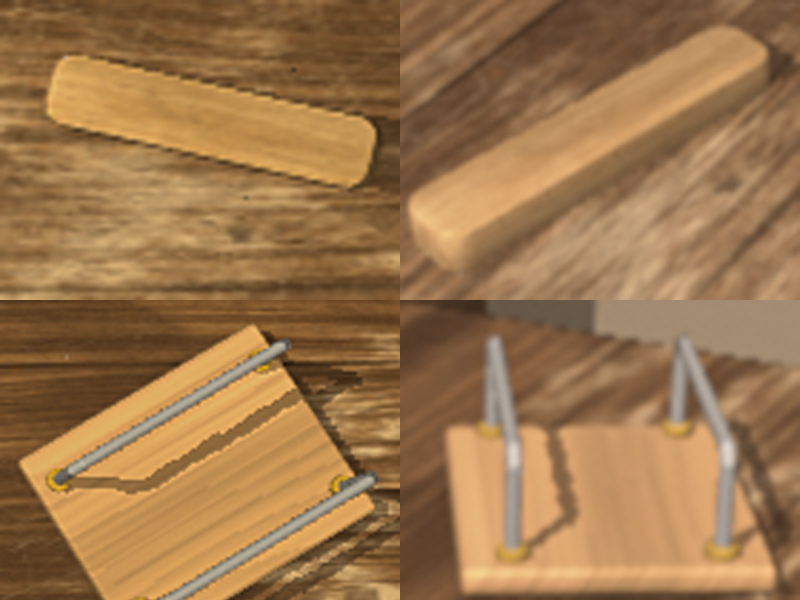

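The crop shows the form's top face clearly in both views. In the top view it runs from crop (48,90) to (376,155). All four rod ends of the stand are visible, and I'll triangulate them.

```bash
cat > h.py <<'E'
import numpy as np,cv2
def ray(c,uv):
    T=c["cam_to_world"];K=c["mtx"];d=T[:3,:3]@np.linalg.solve(K,[*uv,1.]);return T[:3,3],d/np.linalg.norm(d)
def tri(*obs):
    A=np.zeros((3,3));b=np.zeros(3)
    for c,uv in obs:
        o,d=ray(c,uv);P=np.eye(3)-np.outer(d,d);A+=P;b+=P@o
    X=np.linalg.solve(A,b);r=[np.linalg.norm((np.eye(3)-np.outer(d,d))@(X-o)) for o,d in (ray(*q) for q in obs)]
    return X,max(r)
def cloud(c):
    d=c["depth"];v,u=np.mgrid[:480,:640];K=c["mtx"]
    p=np.stack([(u-K[0,2])/K[0,0]*d,(v-K[1,2])/K[1,1]*d,d],-1);T=c["cam_to_world"]
    w=p@T[:3,:3].T+T[:3,3];w[d==0]=np.nan;return w
def rect(w,box,z0,z1):
    x,y,X,Y=box;p=w[y:Y,x:X].reshape(-1,3);p=p[(p[:,2]>z0)&(p[:,2]<z1)]
    (cx,cy),s,a=cv2.minAreaRect((p[:,:2]*1000).astype(np.float32));return (cx,cy),s,a,np.median(p[:,2]),len(p)
E
python3 - <<'E'
from h import *
t=dict(np.load("top0.npz"));s=dict(np.load("scene0.npz"))
prs={"hiL":((431.7,234),(373.5,206.3)),"hiR":((509.8,187.8),(368.5,180)),"loL":((461,281),(427,206.5)),"loR":((540.5,235.6),(415.8,180.5)),
"fL":((162,232.5),(170+22/3.333,320+200/3.333)),"fR":((244,248.7),(170+358/3.333,320+36/3.333))}
prs["formLtip"]=((150+47/4,210+91/4),(170+38/3.333,320+215/3.333))
P={}
for k,(a,b) in prs.items(): P[k],r=tri((t,a),(s,b));print(k,P[k].round(4),round(r,4))
w=cloud(t)
print("bench",np.nanmedian(w[260:280,180:240,2]))
for n,b in dict(form=(155,215,252,265),cork=(272,165,328,210),maple=(268,258,320,312)).items(): print(n,rect(w,b,.011,.05))
print("stand z pts",rect(w,(405,165,560,305),.066,.09))
print("board",rect(w,(405,165,560,305),.010,.025))
ws=cloud(s);print("scene form",rect(ws,(165,320,290,405),.013,.03)); print("scene rods",rect(ws,(350,172,445,215),.06,.09))
E
```

```text
hiL [ 0.5333 -0.1634  0.077 ] 0.0009
hiR [ 0.6171 -0.3111  0.069 ] 0.0001
loL [ 0.4485 -0.2121  0.0756] 0.0001
loR [ 0.5294 -0.3612  0.0668] 0.0007
fL [0.5508 0.3381 0.025 ] 0.0024
fR [0.5163 0.1812 0.0143] 0.0011
formLtip [0.5483 0.3381 0.0199] 0.001
bench -0.000990527692818266
form ((535.2891845703125, 261.0610656738281), (160.46543884277344, 35.29575729370117), 76.9032211303711, np.float64(0.017124555920038476), 1487)
cork ((634.3053588867188, 75.27473449707031), (70.66725158691406, 45.99995040893555), 62.05305480957031, np.float64(0.028652114776457183), 894)
maple ((449.1400451660156, 88.02462005615234), (43.6173095703125, 75.0218734741211), 63.35628128051758, np.float64(0.027176978662486473), 935)
stand z pts ((536.2235107421875, -267.9605712890625), (107.91798400878906, 165.21530151367188), 29.824430465698242, np.float64(0.07232930973723944), 794)
board ((535.8843994140625, -267.52276611328125), (149.9098358154297, 190.65902709960938), 29.806997299194336, np.float64(0.01615136351932822), 6849)
scene form ((534.4256591796875, 262.86297607421875), (160.1640167236328, 38.03102493286133), 76.55313110351562, np.float64(0.016149629734465487), 2147)
scene rods ((533.83642578125, -264.4298095703125), (107.38726806640625, 165.8656005859375), 29.706222534179688, np.float64(0.07051651308888418), 279)
```

Both cameras agree: the form is at (0.535, 0.2615) with its length at 76.9°. The stand centre is at (0.5355, -0.267), and its x axis is at 29.8°. I'll move there by way of a point ahead of the robot.

play_rows --commands '[[[0.04,0.029,0],[0,0,0.05]],[[0.08,0.058,0],[0,0,0.11]],[[0.12,0.087,0],[0,0,0.17]],[[0.16,0.116,0],[0,0,0.22]],[[0.2,0.145,0],[0,0,0.28]],[[0.24,0.174,0],[0,0,0.33]],[[0.28,0.203,0],[0,0,0.39]],[[0.32,0.232,0],[0,0,0.44]],[[0.36,0.259,0],[0,0,0.5]],[[0.36,0.259,0],[0,0,0.5]]]' --gripper 0.087

```text
time_s: 1.35
position: [0.5009, -0.3479, 0.247]
tcp_rot: [[0.666, 0.0, 0.746], [-0.746, 0.001, 0.666], [-0.001, -1.0, 0.001]]
force: [-0.3, -1.3, -0.6]
opening: 1.002
```

play_rows --commands '[[[0.003,0.055,0],[0,0,0.06]],[[0.007,0.115,0],[0,0,0.12]],[[0.01,0.175,0],[0,0,0.19]],[[0.014,0.235,0],[0,0,0.25]],[[0.018,0.295,0],[0,0,0.32]],[[0.022,0.355,0],[0,0,0.38]],[[0.026,0.415,0],[0,0,0.45]],[[0.03,0.475,0],[0,0,0.51]],[[0.033,0.535,0],[0,0,0.57]],[[0.036,0.595,-0.02],[0,0,0.617]]]'

```text
time_s: 2.6
position: [0.536, 0.2448, 0.2289]
tcp_rot: [[0.974, 0.004, 0.228], [-0.228, 0.0, 0.974], [0.004, -1.0, 0.001]]
force: [2.1, -0.3, -0.9]
opening: 0.995
```

play_rows --commands '[[[0,0.0165,-0.03],[0,0,0]],[[0,0.0165,-0.06],[0,0,0]],[[0,0.0165,-0.09],[0,0,0]],[[0,0.0165,-0.12],[0,0,0]],[[0,0.0165,-0.12],[0,0,0]],[[0,0.0165,-0.12],[0,0,0]]]'

```text
time_s: 3.35
position: [0.5354, 0.2598, 0.1085]
tcp_rot: [[0.973, 0.001, 0.229], [-0.229, 0.0, 0.973], [0.001, -1.0, 0.0]]
force: [0.1, 0.4, 0.3]
opening: 0.997
```

Run:
```python
from rig import *
import cv2
from h import *
s=read_state();print(s["time_s"],s["position"],s["tcp_rot"].round(4).tolist(),s["force"],np.degrees(np.arctan2(*s["tcp_rot"][[1,0],0])))
c=capture("scene");cv2.imwrite("pics/pre.png",c["frame"][:,:,::-1])
```

```text
3.35 [0.53543935 0.25984488 0.10852631] [[0.9735, 0.001, 0.2288], [-0.2288, 0.0001, 0.9735], [0.001, -1.0, 0.0004]] [0.08958078 0.43148202 0.34468816] -13.229176756319578
```

View pics/pre.png

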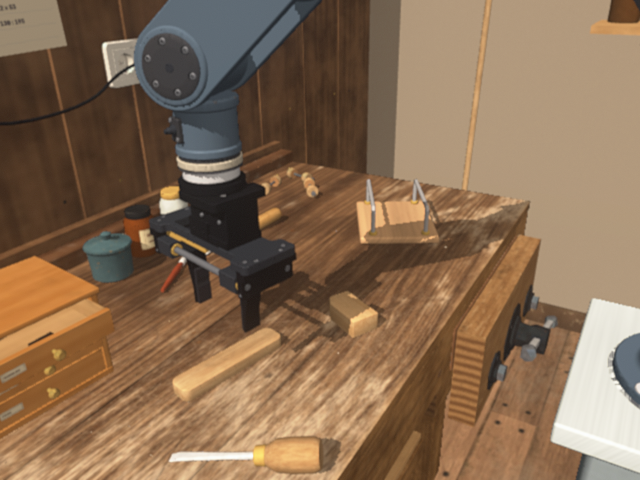

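The open jaws, with tips at about (202,298) and (248,325), straddle the form's centre line and are aligned with it. The cork is hidden behind the gripper, and the maple is untouched at (353,313). I'll descend and grip.

play_rows --commands '[[[0,0,-0.03],[0,0,0]],[[0,0,-0.055],[0,0,0]],[[0,0,-0.07],[0,0,0]],[[0,0,-0.078],[0,0,0]],[[0,0.001,-0.08],[0,0,0]],[[0,0.001,-0.08],[0,0,0]]]'

```text
time_s: 4.15
position: [0.5352, 0.2616, 0.0284]
tcp_rot: [[0.974, 0.001, 0.228], [-0.228, 0.0, 0.974], [0.001, -1.0, 0.001]]
force: [0.0, -0.0, -0.1]
opening: 1.003
```

play_rows --commands '[[[0,0,0],[0,0,0]],[[0,0,0],[0,0,0]],[[0,0,0],[0,0,0]],[[0,0,0],[0,0,0]],[[0,0,0],[0,0,0]],[[0,0,0],[0,0,0]],[[0,0,0],[0,0,0]],[[0,0,0],[0,0,0]]]' --gripper 0.02

```text
time_s: 5.15
position: [0.5348, 0.2613, 0.0278]
tcp_rot: [[0.974, 0.0, 0.228], [-0.228, 0.0, 0.974], [0.0, -1.0, 0.0]]
force: [0.9, -1.3, 0.5]
opening: 0.397
```

play_rows --commands '[[[0,0,0.02],[0,0,0]],[[0,0,0.06],[0,0,0]],[[0,0,0.1],[0,0,0]],[[0,0,0.14],[0,0,0]],[[0,0,0.17],[0,0,0]],[[0,0,0.17],[0,0,0]],[[0,0,0.17],[0,0,0]]]'

```text
time_s: 6.02
position: [0.5339, 0.2611, 0.1977]
tcp_rot: [[0.974, -0.001, 0.228], [-0.228, -0.0, 0.974], [-0.001, -1.0, -0.0]]
force: [-0.5, -0.6, -1.0]
opening: 0.401
```

Run:
```python
from rig import *
import cv2
from h import *
s=read_state();print(s["time_s"],s["position"],s["force"],s["opening"])
c=capture("scene");f=c["frame"][:,:,::-1];cv2.imwrite("pics/lift.png",f)
```

```text
6.025 [0.53392122 0.26113382 0.19767935] [-0.52160943 -0.59569839 -0.99083291] 0.4009447142910951
```

View pics/lift.png

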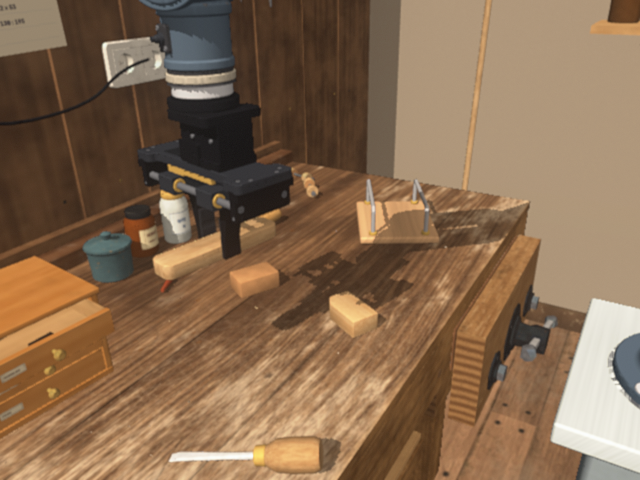

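The form hangs level in the jaws, from about (165,265) to (270,232). The cork (254,279) and maple (353,313) haven't moved. I'll carry it to above the stand.

play_rows --commands '[[[0.005,-0.04,0],[0,0,-0.06]],[[0.01,-0.095,0],[0,0,-0.15]],[[0.01,-0.15,0],[0,0,-0.24]],[[0.01,-0.21,0],[0,0,-0.33]],[[0.01,-0.27,0],[0,0,-0.42]],[[0.01,-0.33,0],[0,0,-0.51]],[[0.01,-0.39,0],[0,0,-0.6]],[[0.005,-0.445,0],[0,0,-0.69]],[[0,-0.495,0],[0,0,-0.77]],[[0,-0.528,0],[0,0,-0.82]]]'

```text
time_s: 7.32
position: [0.5334, -0.2688, 0.196]
tcp_rot: [[0.494, -0.003, 0.869], [-0.869, 0.002, 0.494], [-0.003, -1.0, -0.001]]
force: [0.5, 0.2, -0.5]
opening: 0.398
```

play_rows --commands '[[[0,0,-0.02],[0,0,0]],[[0,0,-0.04],[0,0,0]],[[0,0,-0.06],[0,0,0]],[[0,0,-0.06],[0,0,0]],[[0,0,-0.06],[0,0,0]]]'

```text
time_s: 7.95
position: [0.5346, -0.2666, 0.1375]
tcp_rot: [[0.498, -0.001, 0.867], [-0.867, 0.001, 0.498], [-0.001, -1.0, -0.0]]
force: [0.4, 0.2, -0.5]
opening: 0.398
```

Run:
```python
from rig import *
import cv2
from h import *
s=read_state();print(s["time_s"],s["position"],s["force"],s["opening"],np.degrees(np.arctan2(*s["tcp_rot"][[1,0],0])))
im=[]
for n,(x,y) in dict(scene=(330,120),top=(400,160)).items():
    c=capture(n);np.savez(n+"1.npz",**c);im.append(cv2.resize(c["frame"][y:y+150,x:x+150,::-1],(400,400),interpolation=cv2.INTER_CUBIC))
cv2.imwrite("pics/over.png",np.hstack(im))
```

```text
7.95 [ 0.53463537 -0.2665987   0.1374646 ] [ 0.43061376  0.20340616 -0.52721668] 0.39806009476097715 -60.16144015234295
```

View pics/over.png

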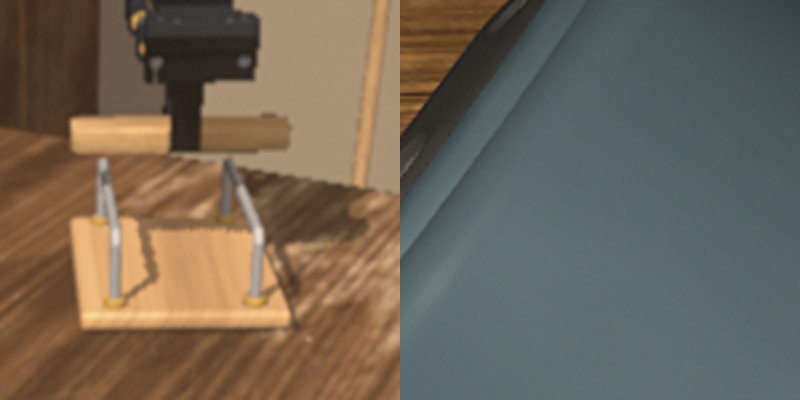

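The form hangs level and square over both rods, spanning crop x 70–290 with the rods at about 103 and 230. In the top view the arm blocks the stand. I'll lower it slowly until it touches.

play_rows --commands '[[[0,0,-0.012],[0,0,0]],[[0,0,-0.022],[0,0,0]],[[0,0,-0.029],[0,0,0]],[[0,0,-0.031],[0,0,0]],[[0,0,-0.033],[0,0,0]],[[0,0,-0.034],[0,0,0]],[[0,0,-0.034],[0,0,0]]]'

```text
time_s: 8.93
position: [0.5348, -0.2667, 0.104]
tcp_rot: [[0.498, 0.0, 0.867], [-0.867, -0.0, 0.498], [0.0, -1.0, 0.0]]
force: [-0.3, 0.4, -0.8]
opening: 0.401
```

play_rows --commands '[[[0,0,-0.001],[0,0,0]],[[0,0,-0.001],[0,0,0]],[[0,0,-0.002],[0,0,0]],[[0,0,-0.002],[0,0,0]]]'

```text
time_s: 9.43
position: [0.5347, -0.2667, 0.1018]
tcp_rot: [[0.498, 0.0, 0.867], [-0.867, 0.0, 0.498], [-0.0, -1.0, 0.0]]
force: [-0.2, -1.1, -0.9]
opening: 0.401
```

play_rows --commands '[[[0,0,-0.0005],[0,0,0]],[[0,0,-0.0005],[0,0,0]],[[0,0,-0.001],[0,0,0]],[[0,0,-0.001],[0,0,0]]]'

```text
time_s: 9.93
position: [0.5347, -0.2667, 0.1017]
tcp_rot: [[0.498, 0.0, 0.867], [-0.867, -0.0, 0.498], [0.0, -1.0, 0.0]]
force: [-2.7, 0.5, 6.6]
opening: 0.401
```

Contact is confirmed, with 6.6 N upward and z stopped. I'll release and look.

play_rows --commands '[[[0,0,0],[0,0,0]],[[0,0,0],[0,0,0]],[[0,0,0],[0,0,0]],[[0,0,0],[0,0,0]],[[0,0,0],[0,0,0]],[[0,0,0],[0,0,0]]]' --gripper 0.065

```text
time_s: 10.68
position: [0.5347, -0.2667, 0.1008]
tcp_rot: [[0.498, 0.0, 0.867], [-0.867, 0.0, 0.498], [-0.0, -1.0, 0.0]]
force: [-0.2, 1.1, 0.5]
opening: 0.743
```

play_rows --commands '[[[0,0,0.015],[0,0,0]],[[0,0,0.03],[0,0,0]],[[0,0,0.06],[0,0,0]],[[0,0,0.1],[0,0,0]],[[0,0,0.15],[0,0,0]],[[0,0,0.15],[0,0,0]]]'

```text
time_s: 11.42
position: [0.5372, -0.2684, 0.257]
tcp_rot: [[0.498, 0.01, 0.867], [-0.867, -0.007, 0.498], [0.011, -1.0, 0.005]]
force: [0.5, 0.2, -0.5]
opening: 0.751
```

play_rows --commands '[[[0,0.05,0],[0,0,0]],[[0,0.1,0],[0,0,0]],[[0,0.16,0],[0,0,0]],[[0,0.22,0],[0,0,0]],[[0,0.28,0],[0,0,0]],[[0,0.34,0],[0,0,0]],[[0,0.4,0],[0,0,0]],[[0,0.45,0],[0,0,0]],[[0,0.45,0],[0,0,0]]]'

```text
time_s: 12.55
position: [0.5336, 0.1866, 0.2506]
tcp_rot: [[0.502, -0.001, 0.865], [-0.865, 0.001, 0.502], [-0.001, -1.0, -0.0]]
force: [-1.2, -0.7, -0.4]
opening: 0.749
```

Run:
```python
from rig import *
import cv2
from h import *
s=read_state();print(s["time_s"],s["position"],s["force"],s["opening"])
im=[]
for n,(x,y) in dict(scene=(330,120),top=(400,160)).items():
    c=capture(n);np.savez(n+"2.npz",**c);im.append(cv2.resize(c["frame"][y:y+150,x:x+150,::-1],(400,400),interpolation=cv2.INTER_CUBIC))
cv2.imwrite("pics/placed.png",np.hstack(im))
w=cloud(c);print(rect(w,(395,160,565,310),.083,.11))
for nm,b in dict(cork=(272,165,328,210),maple=(268,258,320,312)).items(): print(nm,rect(w,b,.011,.05))
```

```text
12.55 [0.53357798 0.18662646 0.25060804] [-1.23147419 -0.73929251 -0.37577958] 0.7491893975170897
((534.7647094726562, -266.2662048339844), (160.16465759277344, 36.29801559448242), 29.8505859375, np.float64(0.0910473220642391), 1880)
cork ((634.398681640625, 74.88191223144531), (70.02588653564453, 46.46412658691406), 62.84528732299805, np.float64(0.02865000904143844), 893)
maple ((449.06610107421875, 88.04849243164062), (43.7471809387207, 74.89132690429688), 63.257686614990234, np.float64(0.02707458203123181), 939)
```

View pics/placed.png

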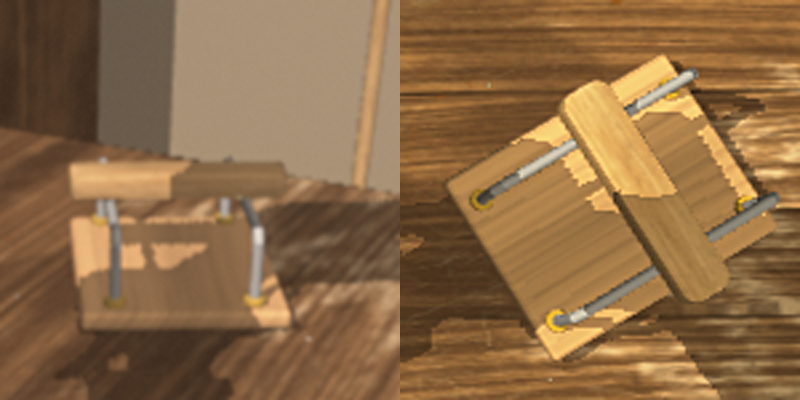

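The form lies across both rods, square to them. In the top crop it runs from (590,90) to (700,290), and the right rod end pokes out well beyond it. Its measured centre is about 1 mm from the stand's middle and its angle is 29.85° against 29.8°. Its top is at 0.091 m, and the bystanders haven't moved. I'll hand it in.

```bash
python3 -c "
from rig import *
print(hand_in())"
```

```text
the job is handed in; nothing more can be done
None
```

The bending form is lying flat across both steel rods of the drying stand, and the job is handed in. I gripped it at its middle, lowered it until the wrist felt 6.6 N of contact, then let go and moved the arm clear. The arm was done by about 12.6 s of the 38 s allowed.

Last checks, from the top camera's depth after release:

| Check | Measured | Limit |
|---|---|---|
| Form centre from the stand's middle | about 1 mm | 20 mm |
| Form length, off square to the rods | about 0.05° | 11° |
| Form's top face above the bench | 91 mm (about 92 mm expected when resting on the rods) | none given |
| Cork block and maple offcut moved | under 1 mm | 25 mm |

No check failed. Before the placing, the two cameras differed by about 2–3 mm on where the stand's middle is, well inside the 20 mm allowed. I did not measure tilt separately; the form looks level in the last picture.

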